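# Settle the pan carrier of a portion scale on its cone, groove and flat seats

### The arm

A 7-joint arm with a two-finger parallel gripper is mounted at the origin on the work surface. World frame = base frame: x ahead of the robot, y to its left, z up, the work surface at z = 0. Lengths are in m, angles in rad, forces in N, time in s.
With the tool pointing down it reaches from about 0.425 to 0.925 m from the base axis. Payload 6.8 kg.
Tool frame: the origin (TCP) lies at the very end of the fingers, on their centre line; the grasp point (between the pads) lies 19 mm behind it; z points along the fingers, y is the line along which they close (so a half turn about z gives the same grasp; the last joint's range is limited). The gripper opens to 85 mm and grips with 20 to 120 N. Pads are 22 mm wide; open, the fingers measure 114 mm over their backs; the gripper's body (76 mm by 85 mm) begins 54 mm behind the grasp point. The pads swing forward as they close: fully open they stand 13 mm farther back than shut.
Start: joints at [-0.108, 0.477, 0.022, 1.555, -0.011, 1.109, -0.083], TCP at [0.675, 0, 0.231] pointing down, gripper open.
Joint ranges: [-2.96, 2.96], [-0.34, 2.1], [-1.41, 1.46], [0.24, 2.44], [-1.37, 4.51], [0.17, 1.92], [-2.96, 2.96]. Speed limits (rad/s): [2.39, 2.39, 3.14, 3.14, 3.14, 3.14, 3.14].

### API

Orientations are given as a unit quaternion [x, y, z, w].
In Python, from cell import observe, grab_frame, job_done gives the robot as it stands. The module is installed in compiled form; this text tells all that it offers.
- The arm moves only by the shell command python3 -m jog 'ROWS' [FORCE]. ROWS is JSON, a list of rows, each a list of 5 numbers: the shift along the world's x, y, z in mm, then the turn about the world's z in rad, then the closure in counts, from 0 (fully open) to 255 (shut). A call has 1 to 5 rows; each row shifts and turns the commanded pose from where the row before left it; what a row does not reach is not made up. A row lasts 1/10 s, in which the tool goes at most 50 mm and 8.59 degrees, less where a joint would pass 70% of its speed; a pose out of reach is approached as far as the arm can. A call with a gripper value outside its range is refused whole. The fingers move at their own pace and stop on an object; FORCE is the grip in N (left out, the last holds). Time passes only in rows, so rows that do not move let the fingers close. It gives the time, the measured TCP pose, the force, the opening and the grip force at its end, in the units of the state.
- observe(): the state, without advancing time (a new reading comes with each control period).
- grab_frame(name): name is "scene" or "side" or "wrist"; returns a dict with "image" (384x512x3 uint8, red, green, blue), "fx", "fy", "cx", "cy" (pixels), "distortion" ([k1, k2, p1, p2, k3] as OpenCV has them; the pictures are not rectified), "R" (3x3) and "t" (3): a world point X has camera coordinates R X + t; the wrist camera has in their place "T_tool_cam" (4x4, takes a point from camera to tool coordinates, whose origin is the TCP and whose axes are the flange's). Camera axes: x right, y down, z forward; pixel columns grow to the right and rows downward; lengths in m; the calibration is good to about 2 mm. A picture is of the moment at which its call begins: read the wrist's pose just before it. There is no depth.
- job_done(): hands the job in; it is judged then, once.
The state is a dict: "time_s": time; "qpos": joint angles; "joint_velocities": joint speeds; "joint_efforts": joint torques, N m; "tcp_pos": TCP position; "tcp_rot": TCP orientation; "force": force on the tool from outside, world axes, zero at the start; "torque": the same for the moment, N m; "grip_width": finger opening in m; "grip_force": force on a finger pad.
Only numpy, scipy, OpenCV 4.12 (cv2) and the standard library are available. Lean on these libraries where they do the work, as an engineer would, in place of code of your own. Each camera call takes 0.05 s, during which the arm holds its last target. There are 200 camera calls.

### The job

The scale has been washed down: take the three-footed pan carrier from the cutting board by its square post and set it back on the scale, long arm's ball foot in the cone, left arm's in the groove, right arm's on the flat pad, so that all three feet are fully home and it sits level, then let go. The seat head is bolted on a few millimetres out of place, so feel the feet into their seats, and do it gently: put no more than light finger pressure on the seats, and do not drop the carrier on them. Leave everything else where it is.

Things in the scene. Friction and masses are not known exactly. Their poses are not given: they have to be found in the camera images.
- carrier: the scale's pan carrier, bare steel, 0.36 to 0.59 kg: square lifting post and three flat arms 16 mm wide, one long and two short, a 16 mm ball foot under each end. Above the feet's undersides: arms 23 to 31 mm, middle boss (48 mm across) up to 33 mm, post up to 86 mm. Origin on the post's axis at the feet's undersides; x along the long arm, z up. Starts standing on the board
- post (a point): point on the axis of the carrier's post, 62 mm above the feet's undersides, where to grip it; post 24 x 24 mm, its sides parallel to the carrier's x and y
- foot_long (a point): centre of the ball foot under the long arm, at carrier (85, 0, 8) mm; it belongs in the cone
- foot_left (a point): centre of the ball foot under the left short arm, at carrier (-45, 54, 8) mm; it belongs in the groove
- foot_right (a point): centre of the ball foot under the right short arm, at carrier (-45, -54, 8) mm; it belongs on the flat pad
- scale: fixed bench scale, grey housing 240 x 240 x 50 mm, display on its -x side; origin centre of underside, z up. On it is a rigid seat head with three steel pads (cone, groove, flat). The head is bolted on by hand: as a whole up to 7 mm off along the scale's x, up to 7 mm off along its y, and turned up to 0.03 rad about the scale's centre from its drawn place. The poses given do not show this error
- seat_cone (a point): drawn place (true one: see scale) of the long arm's ball centre when home in the cone: scale (85, 0, 80.8) mm. Round pad 46 mm across, flat top 76 mm above the table, in its middle a cone with 45 degree walls and a mouth 13 mm across; a foot that goes home sinks 3.2 mm lower than where it rests on the flat top
- seat_groove (a point): drawn place (true one: see scale) of the left arm's ball centre when home in the groove: scale (-45, 54, 80.8) mm. Square pad 46 x 50 mm, flat top 76 mm above the table, with a straight V groove that points at the cone, 45 degree walls, mouth 13 mm wide; a foot that goes home sinks 3.2 mm below where it rests on the top
- seat_flat (a point): drawn place (true one: see scale) of the right arm's ball centre when down on the flat pad: scale (-45, -54, 80.8) mm. Plain round pad 46 mm across, top 72.8 mm above the table
- board: white plastic cutting board, fixed, 400 x 300 mm, 16 mm thick; origin at the centre of its underside; the carrier and the knife start on it
- knife: boning knife, blue round handle (22 mm thick) and flat blade, 282 mm long, lying along its y axis near the far edge of the cutting board; a bystander, origin at the middle of its underside
- weight: small steel check weight, 28 mm across, 36 mm tall, standing on a rear corner of the scale housing; a bystander, origin at the middle of its underside
- jar: seasoning jar, 70 mm across, 110 mm tall; a bystander, origin at the middle of its underside
- flask: tall bottle, 72 mm across, 190 mm tall; a bystander, origin at the middle of its underside
- honing_steel: honing steel, about 360 mm long, lying flat; a bystander, origin at the middle of its underside
Mind the look-alikes: they are no part of the job. Leave any green look-alike of the carrier alone.

How it is judged:
By the outcome, as a careful person would: the job done as asked, in the order asked, and still so for the second after the job is handed in, with the robot touching nothing.
It also fails if it takes over 61 s, if anything falls off the work surface, if the arm or the gripper's body presses on something with over 40 N, if the wrist force passes 120 N, or if a joint passes its speed limit or range.

## Working session

There is one attempt and no reset: what is moved stays moved. The work goes in short steps, Python scripts to look and compute and a shell command to move; the robot and the scene stay as the last step left them, time stands still between calls to the robot, and variables do not carry over. Pictures are saved under pics/ and viewed, at most 10 in all, crops included, and the job is handed in when it is done.

```bash
mkdir -p pics; ls
python3 - <<'E'
from cell import *
import cv2,pickle
s=observe();print(s)
for n in("scene","side","wrist"):
    f=grab_frame(n);pickle.dump(f,open(f"pics/{n}0.pkl","wb"));cv2.imwrite(f"pics/{n}0.png",f["image"][:,:,::-1])
    print(n,{k:v for k,v in f.items() if k!="image"})
E
```

```text
pics
{'time_s': 0.0, 'qpos': array([-0.10810854,  0.47777016,  0.02232871,  1.55646755, -0.01147968,
        1.10929509, -0.08308665]), 'joint_velocities': array([ 1.00964103e-03,  1.14053157e-03,  1.60860543e-03, -7.64908185e-05,
       -8.25211031e-04,  5.58109761e-04,  1.71946632e-03]), 'joint_efforts': array([-5.45967814e-04, -5.96443820e+01,  1.60769675e+00, -2.81194621e+01,
        1.24063640e-02,  9.39900521e-03,  2.20753498e-05]), 'tcp_pos': array([ 6.74401893e-01, -8.84353010e-06,  2.30338787e-01]), 'tcp_rot': array([ 7.07084503e-01,  7.07128478e-01, -6.90547135e-04, -5.86522041e-04]), 'force': array([-0.28154443,  0.01635292, -0.54864658]), 'torque': array([-0.01263862,  0.00827418, -0.03696821]), 'grip_force': 0.0, 'grip_width': 0.08548155813367748}
scene {'fx': 383.9907887551752, 'fy': 383.9907887551752, 'cx': 249.5723408848501, 'cy': 195.57657561250895, 'distortion': array([-0.02093329,  0.        ,  0.        ,  0.        ,  0.        ]), 'R': array([[-0.12242191,  0.99242236,  0.01052335],
       [ 0.78472267,  0.10328156, -0.61118185],
       [-0.6076374 , -0.06656413
[... 312 characters left out ...]
231],
       [-0.16711265,  0.65487924, -0.73702547],
       [ 0.19335141, -0.71125384, -0.6758204 ]]), 't': array([0.49827703, 0.12839078, 1.10602045])}
wrist {'fx': 326.0634951290154, 'fy': 326.0634951290154, 'cx': 255.22817696648107, 'cy': 189.2003684368955, 'distortion': array([0.00468428, 0.        , 0.        , 0.        , 0.        ]), 'T_tool_cam': array([[ 7.99207807e-04, -9.63812728e-01, -2.66579045e-01,
         6.62691722e-02],
       [ 9.99999658e-01,  7.13939255e-04,  4.16776168e-04,
        -5.79467686e-05],
       [-2.11372930e-04, -2.66579287e-01,  9.63812969e-01,
        -1.43631828e-01],
       [ 0.00000000e+00,  0.00000000e+00,  0.00000000e+00,
         1.00000000e+00]])}
```

View pics/scene0.png

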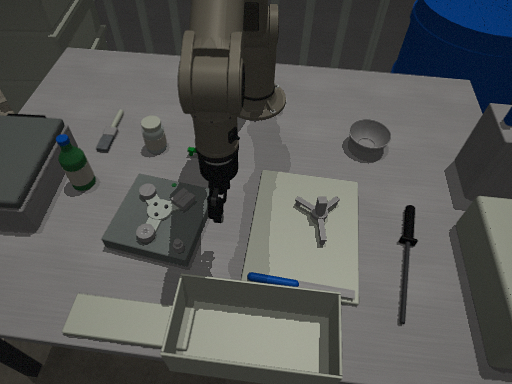

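View pics/side0.png

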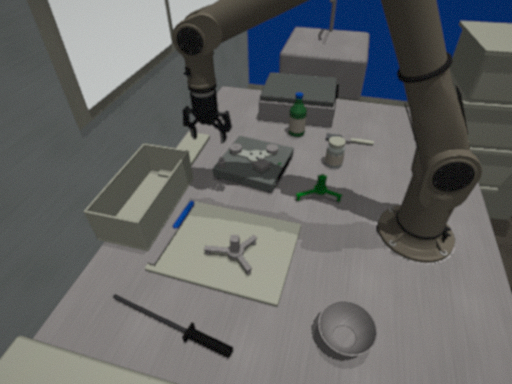

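```bash
cat > h.py <<'E'
import numpy as np,cv2,pickle
from scipy.spatial.transform import Rotation as Ro
def load(n): return pickle.load(open(f"pics/{n}.pkl","rb"))
def cam(f,pose=None):
    K=np.array([[f["fx"],0,f["cx"]],[0,f["fy"],f["cy"]],[0,0,1]])
    if "R" in f: return K,f["distortion"],np.array(f["R"]),np.array(f["t"])
    p,q=pose; T=np.eye(4);T[:3,:3]=Ro.from_quat(q).as_matrix();T[:3,3]=p
    W=np.linalg.inv(T@f["T_tool_cam"]); return K,f["distortion"],W[:3,:3],W[:3,3]
def proj(c,X): return cv2.projectPoints(np.array(X,float).reshape(-1,3),cv2.Rodrigues(c[2])[0],c[3],c[0],c[1])[0].reshape(-1,2)
def at_z(c,uv,z):
    n=cv2.undistortPoints(np.array(uv,float).reshape(-1,1,2),c[0],c[1]).reshape(-1,2)
    d=np.c_[n,np.ones(len(n))]@c[2]; o=-c[2].T@c[3]
    return o+d*((np.reshape(z,(-1,1))-o[2])/d[:,2:])
def crop(im,x,y,w,h,k): return cv2.resize(im[y:y+h,x:x+w],None,fx=k,fy=k,interpolation=cv2.INTER_CUBIC)
E
python3 - <<'E'
from h import *
a=load("scene0")["image"];b=load("side0")["image"]
m=np.vstack([np.hstack([crop(a,95,165,130,100,3),crop(a,280,180,75,75,4)]),
 np.hstack([crop(b,205,130,100,65,4),crop(b,195,225,72,65,4)][:2])[:,:690]]) if 0 else None
c=np.zeros((600,800,3),np.uint8)
def put(i,y,x): c[y:y+i.shape[0],x:x+i.shape[1]]=i[:600-y,:800-x]
put(crop(a,95,170,130,100,3.5),0,0)      # 455x350
put(crop(a,285,180,65,70,5),0,460)
put(crop(b,205,130,95,60,4),352,0)
put(crop(b,195,228,75,50,5),352,400)
cv2.imwrite("pics/m1.png",c[:,:,::-1])
E
```

```text
(no output)
```

View pics/m1.png

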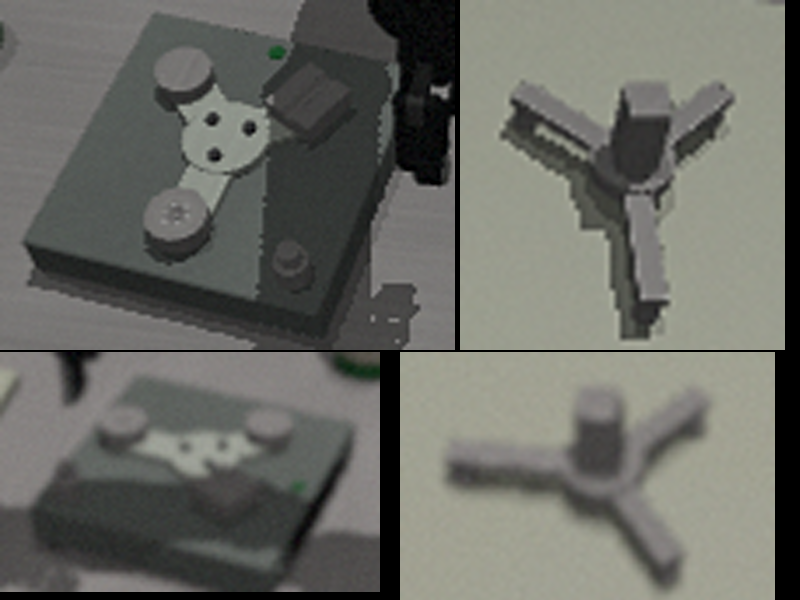

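Run:
```python
from h import *
np.set_printoptions(precision=4,suppress=True)
S=cam(load("scene0"));D=cam(load("side0"))
print("carrier",at_z(S,[[322.6,199.4],[324,238.8],[296.6,198],[338.6,198.4]],[.102,.047,.047,.047]))
print("side",at_z(D,[[234.6,237],[205,250],[253.8,237],[249.5,261]][:1],[.102]))
P=[[145.2,230],[183.6,197],[147.7,188.6]];z=[.076,.076,.0728]
Q=[[235.5,147],[262,164],[272.5,148.2]]
a=at_z(S,P,z);b=at_z(D,Q,z);print("pads",a,b)
# scale corners housing top: crop px
C=[[95+24/3.5,170+243/3.5],[95+153/3.5,170+13/3.5],[95+320/3.5,170+318/3.5]]
c=at_z(S,C,.05);print("corners",c)
def fit(A,B):
    A=A[:,:2];B=B[:,:2];ca=A.mean(0);cb=B.mean(0);H=(A-ca).T@(B-cb)
    th=np.arctan2(H[0,1]-H[1,0],H[0,0]+H[1,1]);R=np.array([[np.cos(th),-np.sin(th)],[np.sin(th),np.cos(th)]])
    return th,cb-R@ca,B-(A@R.T+cb-R@ca)
m=np.array([[.085,0],[-.045,.054],[-.045,-.054]])
for n,X in(("sc",a),("si",b),("mean",(a+b)/2)): print(n,*fit(m,X))
```

```text
carrier [[0.5219 0.2424 0.102 ]
 [0.6109 0.2556 0.047 ]
 [0.4835 0.1764 0.047 ]
 [0.4692 0.2968 0.047 ]]
side [[0.5205 0.2426 0.102 ]]
pads [[ 0.6626 -0.2121  0.076 ]
 [ 0.5436 -0.1375  0.076 ]
 [ 0.5251 -0.246   0.0728]] [[ 0.662  -0.2058  0.076 ]
 [ 0.5371 -0.1282  0.076 ]
 [ 0.5236 -0.2373  0.0728]]
corners [[ 0.6907 -0.3271  0.05  ]
 [ 0.4559 -0.2987  0.05  ]
 [ 0.7236 -0.0919  0.05  ]]
sc -0.16104009965285998 [ 0.5788 -0.1988] [[-0.      0.0003]
 [ 0.0006  0.0008]
 [-0.0006 -0.0012]]
si -0.15647038386281023 [ 0.5759 -0.1907] [[ 0.0022 -0.0019]
 [-0.0028  0.0021]
 [ 0.0006 -0.0002]]
mean -0.15873481084747154 [ 0.5773 -0.1947] [[ 0.0011 -0.0008]
 [-0.0011  0.0015]
 [ 0.     -0.0007]]
```

```bash
python3 -m jog '[[-25,45,0,0,0],[-25,45,0,0,0],[-25,45,0,0.04,0],[-25,45,0,0.04,0],[-25,40,0,0.05,0]]'; python3 -m jog '[[-20,22,0,0,0],[-8,0,0,0,0],[0,0,0,0,0],[0,0,0,0,0]]'
python3 - <<'E'
from cell import *
import pickle,cv2
s=observe();f=grab_frame("wrist");f["pose"]=(s["tcp_pos"],s["tcp_rot"]);pickle.dump(f,open("pics/w1.pkl","wb"))
cv2.imwrite("pics/w1.png",cv2.resize(f["image"],None,fx=1.5,fy=1.5)[:,:,::-1]);print(f["pose"],s["force"])
E
```

```text
time_s: 0.65
tcp_pos: [0.5514, 0.2169, 0.2312]
tcp_rot: [0.659, 0.752, 0.0, -0.0]
force: [0.1, 0.5, -0.5]
grip_width: 0.0858
grip_force: 0.0
time_s: 1.05
tcp_pos: [0.5258, 0.2353, 0.2313]
tcp_rot: [0.661, 0.751, -0.0, 0.0]
force: [0.7, -0.3, -0.2]
grip_width: 0.0855
grip_force: 0.0
(array([0.52576223, 0.23525473, 0.23127424]), array([ 6.60512679e-01,  7.50814758e-01, -1.36116327e-04,  4.25242117e-04])) [ 0.69207138 -0.32931493 -0.22419601]
```

View pics/w1.png

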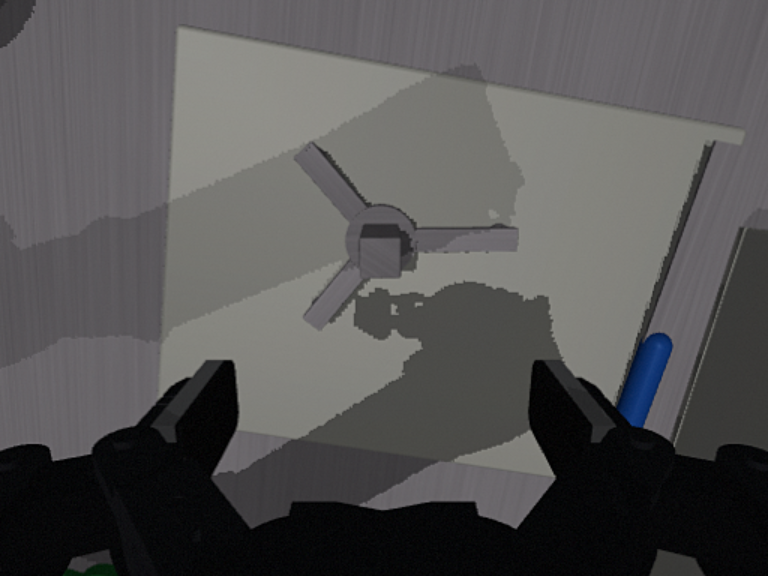

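Run:
```python
from h import *
np.set_printoptions(precision=4,suppress=True)
f=load("w1");c=cam(f,f["pose"])
y=Ro.from_quat(f["pose"][1]).as_matrix()[:,1];print("tool yaw",np.arctan2(y[1],y[0]))
uv=np.array([[360.5,238],[400,237.5],[400,277],[361,278],[380.5,257.5],[517.5,239],[304.5,149],[313,323]])/1.5
X=at_z(c,uv,[.102]*5+[.047]*3);print(X)
p=X[4];d=X[5]-p;print("yaw long",np.arctan2(d[1],d[0]),np.hypot(*d[:2]))
d=X[6]-X[7];print("yaw short",np.arctan2(-d[0],d[1]))
d=(X[1]+X[2]-X[0]-X[3]);print("yaw post",np.arctan2(d[1],d[0]))
print("move mm",1000*(p-f["pose"][0]))
```

```text
tool yaw 0.1277935251265754
[[0.511  0.251  0.102 ]
 [0.533  0.2541 0.102 ]
 [0.5362 0.2313 0.102 ]
 [0.514  0.2278 0.102 ]
 [0.5236 0.2413 0.102 ]
 [0.6154 0.2539 0.047 ]
 [0.4671 0.294  0.047 ]
 [0.4833 0.1758 0.047 ]]
yaw long 0.1360162495080991 0.09270136512078697
yaw short 0.1363026567759543
yaw post 0.14815959806082898
move mm [  -2.1779    6.028  -129.2742]
```

```bash
python3 -m jog '[[-2,6,-40,0.01,0],[0,0,-40,0,0],[0,0,-40,0,0],[0,0,-35,0,0],[0,0,-17,0,0]]' 60; python3 -m jog '[[0,0,0,0,0],[0,0,0,0,60],[0,0,0,0,120],[0,0,0,0,160],[0,0,0,0,180]]' 60;python3 -m jog '[[0,0,0,0,220],[0,0,0,0,255],[0,0,0,0,255],[0,0,0,0,255],[0,0,0,0,255]]' 60
```

```text
time_s: 1.6
tcp_pos: [0.5223, 0.2402, 0.0559]
tcp_rot: [0.657, 0.754, -0.002, -0.0]
force: [-0.0, 0.4, 1.5]
grip_width: 0.0851
grip_force: 0.0
time_s: 2.1
tcp_pos: [0.5236, 0.2431, 0.0604]
tcp_rot: [0.656, 0.755, 0.001, 0.0]
force: [-0.3, -0.3, -0.3]
grip_width: 0.0284
grip_force: 0.0
time_s: 2.6
tcp_pos: [0.5236, 0.2433, 0.0604]
tcp_rot: [0.656, 0.755, 0.001, 0.0]
force: [0.3, -0.9, 5.4]
grip_width: 0.0234
grip_force: 59.9
```

```bash
python3 -m jog '[[0,0,10,0,255],[0,0,30,0,255],[0,0,40,0,255],[0,0,40,0,255],[0,0,40,0,255]]'; python3 -m jog '[[5,-30,30,0,255],[7,-45,0,-0.05,255],[7,-45,0,-0.05,255],[7,-45,0,-0.05,255],[7,-45,0,-0.05,255]]';python3 -m jog '[[7,-45,0,-0.05,255],[7,-45,0,-0.05,255],[5,-45,0,0,255],[2,-45,0,0,255],[0,-30,0,0,255]]';python3 -m jog '[[0,-19,0,0,255],[0,0,0,0,255],[0,0,0,0,255],[0,0,0,0,255]]'
python3 - <<'E'
from cell import *
import pickle,cv2
s=observe();f=grab_frame("wrist");f["pose"]=(s["tcp_pos"],s["tcp_rot"]);pickle.dump(f,open("pics/w2.pkl","wb"))
cv2.imwrite("pics/w2.png",cv2.resize(f["image"],None,fx=1.5,fy=1.5,interpolation=cv2.INTER_CUBIC)[:,:,::-1]);print(f["pose"],s["force"])
E
```

```text
time_s: 3.1
tcp_pos: [0.5217, 0.2422, 0.2203]
tcp_rot: [0.656, 0.755, -0.001, -0.0]
force: [0.8, 0.5, -5.1]
grip_width: 0.0231
grip_force: 60.0
time_s: 3.6
tcp_pos: [0.5546, 0.031, 0.2489]
tcp_rot: [0.729, 0.685, -0.001, -0.001]
force: [1.4, -0.1, -5.4]
grip_width: 0.0235
grip_force: 60.1
time_s: 4.1
tcp_pos: [0.5752, -0.1812, 0.2487]
tcp_rot: [0.763, 0.647, -0.001, -0.0]
force: [-0.0, -1.0, -4.8]
grip_width: 0.0237
grip_force: 60.1
time_s: 4.5
tcp_pos: [0.5766, -0.1945, 0.2488]
tcp_rot: [0.761, 0.649, 0.0, -0.001]
force: [0.3, 0.0, -5.2]
grip_width: 0.0233
grip_force: 60.0
(array([ 0.57662232, -0.19445651,  0.24884265]), array([ 7.60799514e-01,  6.48986387e-01,  1.15850446e-05, -8.77200874e-04])) [ 3.37618574e-01  5.07911207e-03 -5.18095730e+00]
```

View pics/w2.png

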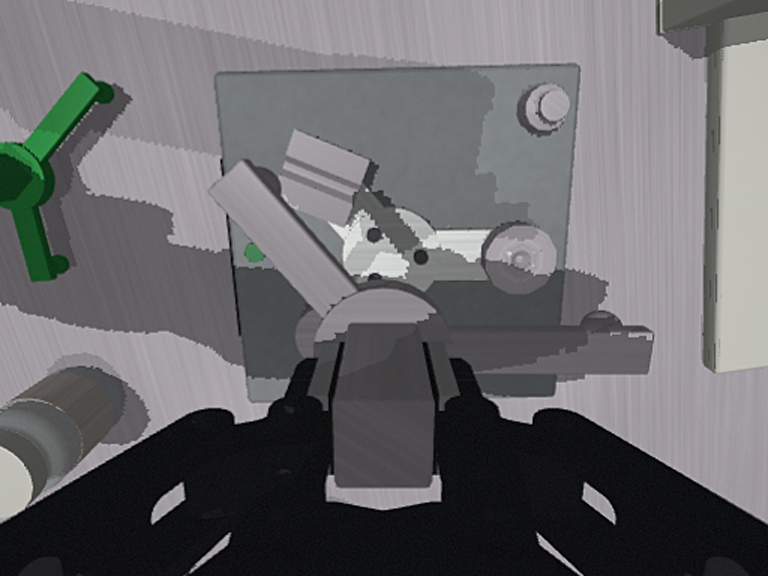

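Run:
```python
from h import *
im=load("w2")["image"]
c=np.zeros((600,800,3),np.uint8)
a=crop(im,180,80,80,75,5);b=crop(im,310,135,70,75,5);d=crop(im,135,100,80,40,5);e=crop(im,380,200,70,55,3.2)
c[:375,:400]=a;c[:375,420:770]=b;c[390:590,:400]=d;c[390:390+e.shape[0],420:420+e.shape[1]]=e
cv2.imwrite("pics/w2c.png",cv2.convertScaleAbs(c,alpha=1.3)[:,:,::-1])
```

```text
(no output)
```

View pics/w2c.png

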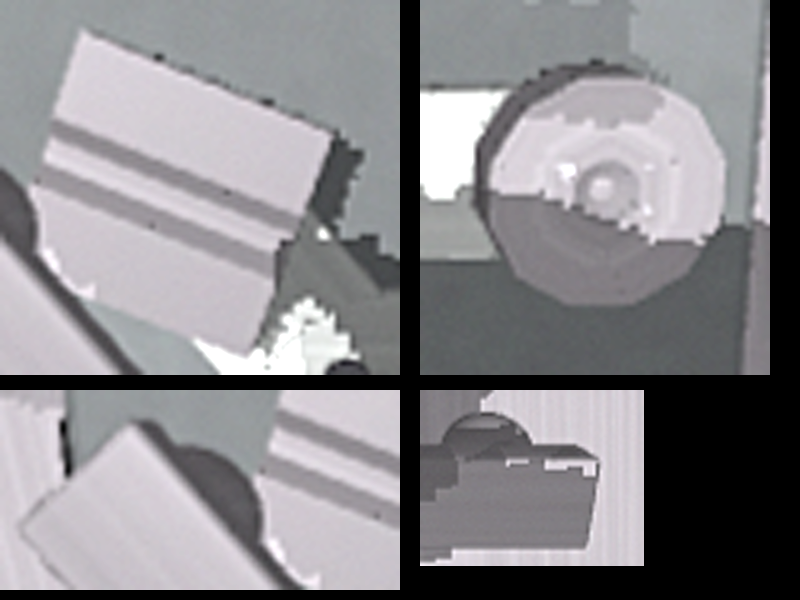

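```bash
cat >> h.py <<'E'
def fit(A,B):
    A=np.array(A)[:,:2];B=np.array(B)[:,:2];ca=A.mean(0);cb=B.mean(0);H=(A-ca).T@(B-cb)
    th=np.arctan2(H[0,1]-H[1,0],H[0,0]+H[1,1]);R=np.array([[np.cos(th),-np.sin(th)],[np.sin(th),np.cos(th)]])
    return th,cb-R@ca,B-(A@R.T+cb-R@ca)
E
python3 - <<'E'
from h import *
np.set_printoptions(precision=4,suppress=True)
f=load("w2");p=f["pose"];c=cam(f,p)
R=Ro.from_quat(p[1]).as_matrix();y=R[:,1];print("tool yaw",np.arctan2(y[1],y[0]), "zaxis",R[:,2])
zt=p[0][2]
B=at_z(c,[[400.9,220.5],[173.8,124.4]],zt-.0364);print("feet",B)
m=np.array([[.085,0],[-.045,.054]])
print("fit feet",*fit(m,B))
# arm ends: long end corners (crop e), left end corners (crop d)
E=at_z(c,[[380+178/3.2,200+70/3.2],[380+168/3.2,200+157/3.2],[135+20/5,100+135/5],[135+135/5,100+32/5]],zt-.0134)
print("ends",E.tolist(),"long mid",E[:2].mean(0),"left mid",E[2:].mean(0))
S=at_z(c,[[346.9,173.2],[180+172/5,80+195/5],[189.2,110.4],[237.6,129.2]],.076);print("seats",S)
cone=S[0];
for a in (S[2],S[3]): print("groove dir->cone",np.arctan2(*(cone-a)[1::-1]))
print("gdir",np.arctan2(*(S[3]-S[2])[1::-1]),"ideal -> yaw", np.arctan2(-54,130))
print("fit seats",*fit(m,S[:2]))
E
```

```text
tool yaw -0.15829214866586794 zaxis [-0.0011  0.0013 -1.    ]
feet [[ 0.6609 -0.2104  0.2124]
 [ 0.5414 -0.1352  0.2124]]
fit feet -0.16805133249968066 [ 0.5769 -0.1961] [[ 0.0002 -0.0001]
 [-0.0002  0.0001]]
ends [[0.6690491095806624, -0.20356104721730373, 0.23544264763497105], [0.6672391127325038, -0.21869200722955795, 0.23544264763497105], [0.5307157599737403, -0.13303346120352735, 0.23544264763497105], [0.5436955857910931, -0.12549295485747564, 0.23544264763497105]] long mid [ 0.6681 -0.2111  0.2354] left mid [ 0.5372 -0.1293  0.2354]
seats [[ 0.6658 -0.2132  0.076 ]
 [ 0.5459 -0.1408  0.076 ]
 [ 0.5239 -0.1293  0.076 ]
 [ 0.566  -0.1537  0.076 ]]
groove dir->cone -0.5339971646162238
groove dir->cone -0.5377147452115005
gdir -0.5251236097076436 ideal -> yaw -0.39369822396002424
fit seats -0.1493451843733133 [ 0.5821 -0.2007] [[-0.0003  0.0002]
 [ 0.0003 -0.0002]]
```

```bash
python3 -m jog '[[4.6,-4.7,-20,0.022,255],[0,0,-35,0,255],[0,0,-35,0,255],[0,0,-20,0,255],[0,0,-4,0,255]]';python3 -m jog '[[0,0,0,0,255],[0,0,0,0,255],[0,0,0,0,255]]'
python3 - <<'E'
from cell import *
import pickle,cv2
from h import *
s=observe();f=grab_frame("wrist");f["pose"]=(s["tcp_pos"],s["tcp_rot"]);pickle.dump(f,open("pics/w3.pkl","wb"))
print(f["pose"],s["force"],s["torque"])
im=f["image"]
c=np.zeros((600,800,3),np.uint8)
a=crop(im,60,50,200,150,4);c[:,:]=a
b=crop(im,360,170,100,80,4);c[600-320:,400:]=b
cv2.imwrite("pics/w3c.png",cv2.convertScaleAbs(c,alpha=1.5)[:,:,::-1])
E
```

```text
time_s: 5.05
tcp_pos: [0.5796, -0.1988, 0.1324]
tcp_rot: [0.754, 0.657, -0.001, -0.003]
force: [-0.6, 0.3, -5.3]
grip_width: 0.0234
grip_force: 59.9
time_s: 5.35
tcp_pos: [0.5827, -0.2011, 0.1371]
tcp_rot: [0.754, 0.657, 0.001, 0.001]
force: [0.1, 0.4, -4.7]
grip_width: 0.0232
grip_force: 59.9
(array([ 0.58269481, -0.20106399,  0.13706403]), array([0.75414141, 0.65671024, 0.00093293, 0.00123795])) [ 0.07600569  0.38315899 -4.66683708] [0.00906984 0.0021244  0.03228774]
```

View pics/w3c.png

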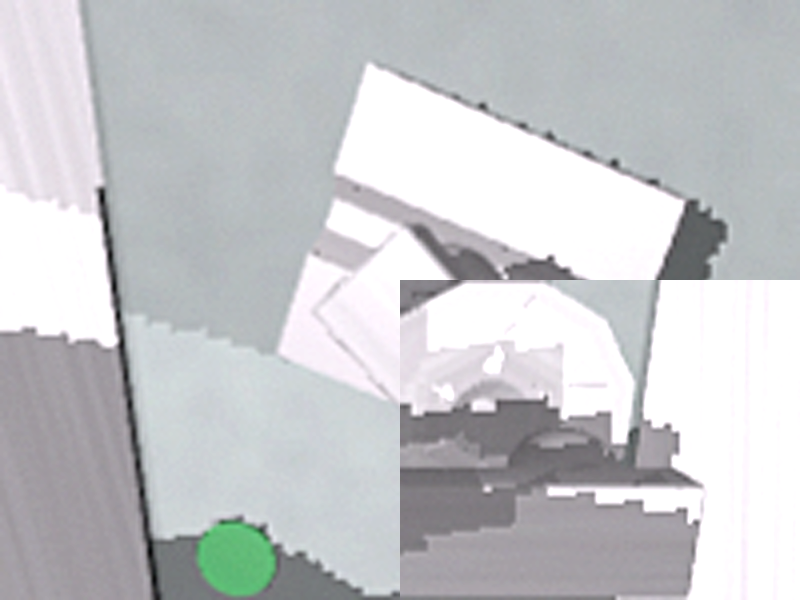

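Run:
```python
from h import *
np.set_printoptions(precision=4,suppress=True)
f=load("w3");p=f["pose"];c=cam(f,p);zt=p[0][2]
g=lambda X:(proj(c,X)-[360,170])*4+[400,280]
h=lambda X:(proj(c,X)-[60,50])*4
t=np.linspace(0,2*np.pi,73)
circ=lambda r:np.c_[.6658+r*np.cos(t),-.2132+r*np.sin(t),np.full(73,.076)]
for r in(.023,.0065): q=g(circ(r));print("cone r",r,q.min(0),q.max(0),q.mean(0))
# w2 seat pts reproj: corners A,B and groove
f2=load("w2");c2=cam(f2,f2["pose"])
W=at_z(c2,[[180+82/5,80+30/5],[180+332/5,80+135/5],[180+55/5,80+120/5],[180+38/5,80+185/5]],.076)
print("pred A B gu gl",h(W)); M=np.array([[370,62],[687,203],[338,175],[313,255]])
N=at_z(c,M/4+[60,50],.076);print("now-w2 mm",(N-W)*1e3)
B=at_z(c,[[400.9,220.5],[173.8,124.4]],zt-.0364);print("feet",B)
y=Ro.from_quat(p[1]).as_matrix();print(np.arctan2(y[1,1],y[0,1]),y[:,2])
```

```text
cone r 0.023 [347.7031 280.176 ] [628.0591 545.4567] [489.5733 414.4772]
cone r 0.0065 [447.8806 378.8324] [527.0423 453.7438] [487.9765 416.3699]
pred A B gu gl [[372.07    64.5282]
 [685.8513 203.9842]
 [339.9201 177.7859]
 [320.1149 258.5469]]
now-w2 mm [[-0.2241  0.3827  0.    ]
 [ 0.1946  0.1183  0.    ]
 [-0.1942  0.4323  0.    ]
 [-0.9523  0.6641  0.    ]]
feet [[ 0.6676 -0.2155  0.1007]
 [ 0.5465 -0.1426  0.1007]]
-0.1378975445634174 [ 0.003  -0.0006 -1.    ]
```

```bash
python3 -m jog '[[-1.4,1.9,-3,0.006,255],[0,0,-4,0,255],[0,0,-3,0,255],[0,0,0,0,255],[0,0,0,0,255]]';python3 -m jog '[[0,0,-1,0,255],[0,0,0,0,255],[0,0,0,0,255]]'; python3 -c "
from cell import *
s=observe();print(s['tcp_pos'],s['force'],s['torque'])"
```

```text
time_s: 5.9
tcp_pos: [0.58, -0.199, 0.1251]
tcp_rot: [0.752, 0.659, -0.0, -0.0]
force: [0.7, 0.1, -5.3]
grip_width: 0.0234
grip_force: 60.1
time_s: 6.2
tcp_pos: [0.5801, -0.199, 0.1243]
tcp_rot: [0.752, 0.659, 0.0, 0.0]
force: [0.2, 0.0, -5.3]
grip_width: 0.023
grip_force: 60.1
[ 0.58014161 -0.19897207  0.12434782] [ 0.18770333  0.02899027 -5.33486015] [ 0.01501865 -0.02722192  0.01729071]
```

Run:
```python
from cell import *
import pickle,cv2
from h import *
P=[]
for i in range(4):
    s=observe();P.append(np.r_[s["tcp_pos"],s["tcp_rot"],s["force"]]);f=grab_frame("wrist")
print(np.round(P,4))
m=np.mean(P,0);f["pose"]=(m[:3],m[3:7]);pickle.dump(f,open("pics/w4.pkl","wb"))
im=f["image"]
c=np.zeros((600,800,3),np.uint8)
c[:,:400]=crop(im,120,60,80,120,5)
c[:,400:]=crop(im,350,150,80,120,5)
cv2.imwrite("pics/w4c.png",cv2.convertScaleAbs(c,alpha=1.2)[:,:,::-1])
```

```text
[[ 5.8010e-01 -1.9900e-01  1.2430e-01  7.5220e-01  6.5890e-01  0.0000e+00
   1.0000e-04  1.8770e-01  2.9000e-02 -5.3349e+00]
 [ 5.8020e-01 -1.9900e-01  1.2440e-01  7.5220e-01  6.5890e-01  1.0000e-04
   1.0000e-04  2.1850e-01  5.3990e-01 -5.2006e+00]
 [ 5.8010e-01 -1.9900e-01  1.2440e-01  7.5220e-01  6.5890e-01  1.0000e-04
   1.0000e-04 -6.1500e-01  4.0790e-01 -5.6235e+00]
 [ 5.8010e-01 -1.9900e-01  1.2440e-01  7.5220e-01  6.5890e-01  0.0000e+00
   0.0000e+00  2.7690e-01  5.7780e-01 -5.0316e+00]]
```

View pics/w4c.png

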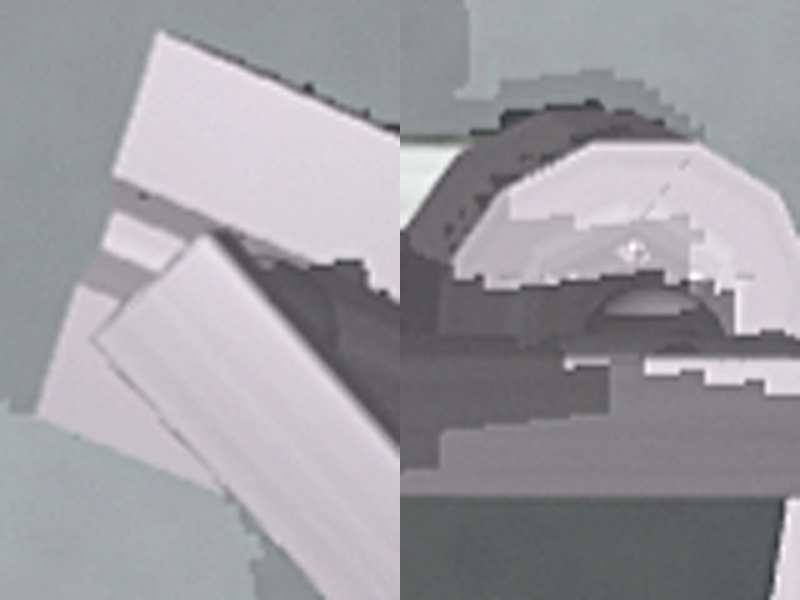

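```bash
cat > m.py <<'E'
from h import *
from scipy.optimize import least_squares
np.set_printoptions(precision=4,suppress=True)
f=load("w4");p=f["pose"];c=cam(f,p);zt=p[0][2]
V=np.array([[597,143],[697,143],[510,190],[455,258]]);V=at_z(c,(V-[400,0])/5+[350,150],.076)[:,:2]
r=least_squares(lambda q:np.hypot(*(V-q).T)-.023,[.666,-.213]);cone=r.x;print("cone",cone,r.fun)
G=at_z(c,np.array([[113,178],[80,285],[158,30],[38,413]])/5+[120,60],.076)[:,:2];print(G)
for g in (G[:2].mean(0),G[2:].mean(0)): d=cone-g;print("seat yaw",np.arctan2(d[1],d[0])+.3937,np.hypot(*d))
B=at_z(c,[[400.9,220.5],[173.8,124.4]],zt-.0364)[:,:2];print("feet",B)
d=B[0]-B[1];print("feet yaw",np.arctan2(d[1],d[0])+.3937,np.hypot(*d))
y=Ro.from_quat(p[1]).as_matrix();print("tool yaw",np.arctan2(y[1,1],y[0,1]))
print("long->cone mm",(cone-B[0])*1e3)
E
python3 m.py
```

```text
cone [ 0.6664 -0.2128] [ 0.      0.0001 -0.0002  0.0002]
[[ 0.5261 -0.1232]
 [ 0.5197 -0.1343]
 [ 0.5345 -0.1084]
 [ 0.5115 -0.148 ]]
seat yaw -0.13641866529360774 0.16633037352130725
seat yaw -0.13930723810732587 0.16649913346170603
feet [[ 0.6649 -0.2128]
 [ 0.5435 -0.1407]]
feet yaw -0.14209274466870953 0.1412498689610949
tool yaw -0.13203935708058517
long->cone mm [1.5042 0.0023]
```

```bash
python3 -m jog '[[1.5,-0.2,0,0.003,255],[0,0,-1,0,255],[0,0,-1,0,255],[0,0,-1,0,255],[0,0,0,0,255]]';for i in 1 2; do python3 -m jog '[[0,0,-0.5,0,255],[0,0,0,0,255],[0,0,0,0,255]]'; done; python3 -c "
from cell import *
s=observe();print(s['tcp_pos'],s['force'],s['torque'])"
```

```text
time_s: 6.9
tcp_pos: [0.5814, -0.1991, 0.1211]
tcp_rot: [0.751, 0.66, -0.0, -0.0]
force: [-0.3, -0.3, -6.2]
grip_width: 0.0233
grip_force: 60.1
time_s: 7.2
tcp_pos: [0.5816, -0.1992, 0.1208]
tcp_rot: [0.751, 0.66, 0.0, 0.0]
force: [-0.6, -0.1, -5.7]
grip_width: 0.0236
grip_force: 60.1
time_s: 7.5
tcp_pos: [0.5816, -0.1992, 0.1203]
tcp_rot: [0.751, 0.66, -0.0, -0.0]
force: [-0.7, -0.3, -4.8]
grip_width: 0.0232
grip_force: 60.1
[ 0.58155195 -0.19916103  0.12029695] [-0.65662167 -0.28472948 -4.84606686] [ 0.04896662 -0.00798922 -0.00341603]
```

Still free; continue in half-millimetre steps.

```bash
for i in 1; do python3 -m jog '[[0,0,-0.5,0,255],[0,0,0,0,255],[0,0,0,0,255]]';  python3 -c "
from cell import *
s=observe();print(s['tcp_pos'],s['force'],s['torque'])"; done;  python3 -m jog '[[0,0,-0.5,0,255],[0,0,0,0,255],[0,0,0,0,255]]';  python3 -c "
from cell import *
s=observe();print(s['tcp_pos'],s['force'],s['torque'])"
```

```text
time_s: 7.8
tcp_pos: [0.5816, -0.1991, 0.1198]
tcp_rot: [0.751, 0.66, 0.0, -0.0]
force: [0.1, 0.5, -5.6]
grip_width: 0.0235
grip_force: 60.1
[ 0.58159928 -0.19913783  0.11979897] [ 0.10506911  0.45232398 -5.56400921] [ 0.03742912 -0.01103946  0.03040574]
time_s: 8.1
tcp_pos: [0.5816, -0.1992, 0.1193]
tcp_rot: [0.751, 0.66, 0.0, -0.0]
force: [-0.4, 0.4, -4.8]
grip_width: 0.0231
grip_force: 60.1
[ 0.58155763 -0.19915683  0.11929451] [-0.41584977  0.4234112  -4.83571623] [ 0.03385764  0.0122456  -0.0172654 ]
```

```bash
cat > st.sh <<'E'
python3 -c "
from cell import *
s=observe();print(s['tcp_pos'].round(4),s['force'].round(1),s['torque'].round(3))"
E
python3 -m jog '[[0,0,-0.5,0,255],[0,0,0,0,255],[0,0,0,0,255]]' >/dev/null; sh st.sh;python3 -m jog '[[0,0,-0.4,0,255],[0,0,0,0,255],[0,0,0,0,255]]' >/dev/null; sh st.sh
```

```text
[ 0.5816 -0.1992  0.1188] [-0.7 -0.1 -5.1] [-0.003  0.033 -0.012]
[ 0.5817 -0.1992  0.1184] [-0.3  0.7 -4.6] [-0.083  0.018 -0.008]
```

```bash
python3 -m jog '[[0,0,0,0,255],[0,0,0,0,255]]' >/dev/null; sh st.sh; python3 -m jog '[[0,0,-0.3,0,255],[0,0,0,0,255],[0,0,0,0,255]]' >/dev/null; sh st.sh
```

```text
[ 0.5816 -0.1992  0.1184] [-0.1  0.5 -5.6] [-0.013 -0.056  0.014]
[ 0.5816 -0.1992  0.1182] [-0.9 -0.5 -4.7] [-0.025  0.024 -0.028]
```

```bash
python3 -m jog '[[0,0,-0.2,0,255],[0,0,0,0,255],[0,0,0,0,255]]' >/dev/null; sh st.sh; python3 -m jog '[[0,0,0,0,255]]' >/dev/null; sh st.sh
```

```text
[ 0.5816 -0.1992  0.1181] [-2.2 -0.1 -2.5] [ 0.034  0.147 -0.034]
[ 0.5817 -0.1992  0.1181] [-1.2  0.1 -1.3] [ 0.017  0.111 -0.019]
```

```bash
cat > avg.py <<'E'
from cell import *
import numpy as np
a=[]
for i in range(8):
    s=observe();a.append(np.r_[s["force"],s["torque"],s["tcp_pos"]*1e3]);grab_frame("side")
print(np.mean(a,0).round(3),np.std(a,0).round(2)[:6],s["time_s"])
E
python3 avg.py; python3 -m jog '[[0,0,-0.2,0,255],[0,0,0,0,255],[0,0,0,0,255]]' >/dev/null; python3 avg.py
```

```text
[-1.32000e+00  1.05000e-01 -1.03200e+00  2.50000e-02  1.09000e-01
 -8.00000e-03  5.81656e+02 -1.99241e+02  1.18064e+02] [0.54 0.4  0.39 0.03 0.02 0.03] 9.95
[-2.67100e+00  2.40000e-02  2.77600e+00  1.03000e-01  2.40000e-01
 -6.30000e-02  5.81666e+02 -1.99236e+02  1.17913e+02] [0.48 0.47 0.69 0.04 0.04 0.02] 10.65
```

```bash
python3 -m jog '[[0,0,0.4,0,255],[-0.5,0,0,0,255],[0,0,0,0,255],[0,0,0,0,255]]' >/dev/null; python3 avg.py; python3 -m jog '[[0,0,-0.4,0,255],[0,0,0,0,255],[0,0,0,0,255]]' >/dev/null; python3 avg.py
```

```text
[ 1.90600e+00 -3.99000e-01 -2.83200e+00 -1.28000e-01 -5.65000e-01
 -1.45000e-01  5.81440e+02 -1.99148e+02  1.18023e+02] [0.47 0.55 0.54 0.03 0.07 0.04] 11.45
[ 1.28900e+00 -5.44000e-01 -3.90000e-02 -6.00000e-03 -6.12000e-01
 -1.64000e-01  5.81279e+02 -1.99171e+02  1.17921e+02] [0.39 0.4  0.53 0.03 0.03 0.03] 12.15
```

```bash
python3 -m jog '[[0.25,0,0,0,255],[0,0,0,0,255],[0,0,0,0,255]]' >/dev/null; python3 avg.py; python3 -m jog '[[0,0,-0.1,0,255],[0,0,0,0,255],[0,0,0,0,255]]' >/dev/null; python3 avg.py
```

```text
[-2.02000e-01 -2.02000e-01  3.08100e+00  8.40000e-02 -3.58000e-01
 -1.34000e-01  5.81319e+02 -1.99199e+02  1.17851e+02] [0.51 0.47 0.75 0.03 0.06 0.02] 12.85
[-1.03200e+00 -1.56000e-01  5.15800e+00  1.54000e-01 -2.23000e-01
 -1.43000e-01  5.81327e+02 -1.99230e+02  1.17786e+02] [0.3  0.37 0.39 0.03 0.03 0.03] 13.55
```

```bash
python3 -m jog '[[0,0,0.2,-0.004,255],[0,0,0,0,255],[0,0,0,0,255]]' >/dev/null; python3 avg.py; python3 -m jog '[[0.1,0,-0.1,0,255],[0,0,0,0,255],[0,0,0,0,255]]' >/dev/null; python3 avg.py
```

```text
[ 2.27000e-01 -5.86000e-01  1.48200e+00  1.50000e-02 -4.26000e-01
 -1.52000e-01  5.81288e+02 -1.99139e+02  1.17659e+02] [0.5  0.56 0.78 0.02 0.02 0.03] 14.25
[-3.63000e-01 -1.30000e-01  1.50600e+00  4.80000e-02 -2.71000e-01
 -1.39000e-01  5.81316e+02 -1.99151e+02  1.17673e+02] [0.51 0.36 0.65 0.04 0.04 0.03] 14.95
```

```bash
python3 -m jog '[[0.1,0,0,-0.005,255],[0,0,0,0,255],[0,0,0,0,255]]' >/dev/null; python3 avg.py; python3 -m jog '[[0,0,-0.1,-0.004,255],[0,0,0,0,255],[0,0,0,0,255]]' >/dev/null; python3 avg.py
```

```text
[-4.74000e-01 -2.75000e-01 -8.72000e-01  4.70000e-02 -2.41000e-01
 -8.60000e-02  5.81366e+02 -1.99055e+02  1.17507e+02] [0.42 0.45 0.44 0.04 0.03 0.02] 15.65
[-5.26000e-01  1.08600e+00 -1.82600e+00  1.81000e-01 -1.07000e-01
  1.29000e-01  5.81396e+02 -1.98988e+02  1.17490e+02] [0.35 0.49 0.44 0.06 0.03 0.03] 16.35
```

```bash
python3 -m jog '[[0,0,0,0.002,255],[0,0,0,0,255],[0,0,0,0,255]]' >/dev/null; python3 avg.py; python3 -m jog '[[0.1,0,-0.1,0,255],[0,0,0,0,255],[0,0,0,0,255]]' >/dev/null; python3 avg.py
```

```text
[-1.01600e+00  1.02900e+00 -2.58300e+00  2.98000e-01  1.00000e-02
  6.80000e-02  5.81409e+02 -1.99093e+02  1.17510e+02] [0.57 0.45 0.3  0.04 0.03 0.03] 17.05
[-2.45100e+00  1.64000e+00 -1.06900e+00  3.87000e-01  3.29000e-01
  7.00000e-02  5.81440e+02 -1.99123e+02  1.17500e+02] [0.45 0.36 0.54 0.03 0.05 0.03] 17.75
```

```bash
python3 -m jog '[[0,0,0.5,0,255],[-0.15,0.1,0,0,255],[0,0,0,0,255]]' >/dev/null; python3 avg.py; python3 -m jog '[[0,0,-0.4,0,255],[0,0,0,0,255],[0,0,0,0,255]]' >/dev/null; python3 avg.py
```

```text
[-2.37000e-01  1.71000e-01 -5.54600e+00  3.60000e-02  2.50000e-02
  3.00000e-03  5.81587e+02 -1.99253e+02  1.17895e+02] [0.38 0.46 0.35 0.06 0.04 0.04] 18.45
[-1.62000e-01 -6.60000e-02 -4.76400e+00 -2.90000e-02 -2.50000e-02
 -1.40000e-02  5.81554e+02 -1.99108e+02  1.17671e+02] [0.64 0.55 0.38 0.03 0.04 0.02] 19.15
```

```bash
python3 -m jog '[[0,0,-0.2,0,255],[0,0,0,0,255],[0,0,0,0,255]]' >/dev/null; python3 avg.py; python3 -m jog '[[0,0,-0.2,0,255],[0,0,0,0,255],[0,0,0,0,255]]' >/dev/null; python3 avg.py
```

```text
[-1.08900e+00  9.00000e-03 -2.33700e+00  1.30000e-02  4.30000e-02
 -2.30000e-02  5.81543e+02 -1.99096e+02  1.17548e+02] [0.42 0.3  0.52 0.03 0.02 0.03] 19.85
[-3.20100e+00  7.11000e-01  2.48900e+00  1.06000e-01  3.11000e-01
 -7.00000e-03  5.81532e+02 -1.99115e+02  1.17433e+02] [0.31 0.55 0.67 0.03 0.04 0.03] 20.55
```

```bash
python3 -m jog '[[-0.15,0,0.2,0,255],[0,0,0,0,255],[0,0,0,0,255]]' >/dev/null; python3 avg.py; python3 -m jog '[[-0.05,0,-0.1,0,255],[0,0,0,0,255],[0,0,0,0,255]]' >/dev/null; python3 avg.py
```

```text
[-1.67500e+00 -3.35000e-01  1.81100e+00  2.10000e-02  5.90000e-02
 -4.00000e-02  5.81508e+02 -1.99101e+02  1.17438e+02] [0.54 0.59 0.45 0.02 0.05 0.03] 21.25
[-6.94000e-01  5.00000e-03  2.00400e+00 -1.10000e-02 -1.28000e-01
 -4.40000e-02  5.81492e+02 -1.99098e+02  1.17420e+02] [0.47 0.35 0.54 0.03 0.05 0.03] 21.95
```

```bash
python3 -m jog '[[0,0,0.1,0,255],[0,0,0,0,255],[0,0,0,0,255]]' 20; python3 avg.py; python3 -m jog '[[0,0,0,0,185],[0,0,0,0,180],[0,0,0,0,175],[0,0,0,0,170],[0,0,0,0,165]]'; python3 avg.py
```

```text
time_s: 22.3
tcp_pos: [0.5815, -0.1991, 0.1174]
tcp_rot: [0.755, 0.656, 0.0, 0.0]
force: [0.8, -0.2, 1.2]
grip_width: 0.0236
grip_force: 61.1
[ 6.88000e-01 -3.86000e-01  9.98000e-01 -9.90000e-02 -4.30000e-01
 -1.90000e-02  5.81458e+02 -1.99078e+02  1.17427e+02] [0.25 0.41 0.58 0.03 0.04 0.02] 22.65
time_s: 23.2
tcp_pos: [0.581, -0.199, 0.1172]
tcp_rot: [0.755, 0.656, -0.0, -0.0]
force: [0.3, -0.3, 0.2]
grip_width: 0.03
grip_force: 0.0
[-6.90000e-02 -8.80000e-02  3.30000e-02 -1.90000e-02  4.00000e-03
 -6.00000e-03  5.81170e+02 -1.99027e+02  1.17342e+02] [0.58 0.6  0.33 0.03 0.01 0.03] 23.55
```

```bash
python3 -m jog '[[0,0,0,0,120],[0,0,0,0,60],[0,0,0,0,0],[0,0,0,0,0],[0,0,0,0,0]]'; python3 -m jog '[[0,0,5,0,0],[0,0,20,0,0],[0,0,40,0,0],[0,0,40,0,0],[0,0,20,0,0]]'; python3 -m jog '[[0,0,0,0,0],[0,0,0,0,0],[0,0,0,0,0]]'
python3 - <<'E'
from cell import *
import pickle
from h import *
s=observe();f=grab_frame("wrist");f["pose"]=(s["tcp_pos"],s["tcp_rot"]);pickle.dump(f,open("pics/w5.pkl","wb"))
print(f["pose"],s["force"])
cv2.imwrite("pics/w5.png",cv2.convertScaleAbs(crop(f["image"],110,50,320,230,2.5),alpha=1.2)[:,:,::-1])
E
```

```text
time_s: 24.1
tcp_pos: [0.5813, -0.1991, 0.1174]
tcp_rot: [0.755, 0.656, 0.0, 0.0]
force: [0.9, 0.1, -1.0]
grip_width: 0.0857
grip_force: 0.0
time_s: 24.6
tcp_pos: [0.5827, -0.1997, 0.2467]
tcp_rot: [0.755, 0.656, 0.002, 0.002]
force: [-0.5, -0.5, -0.7]
grip_width: 0.0853
grip_force: 0.0
time_s: 24.9
tcp_pos: [0.5804, -0.1988, 0.2411]
tcp_rot: [0.755, 0.656, -0.001, -0.001]
force: [0.2, 0.2, -0.4]
grip_width: 0.0851
grip_force: 0.0
(array([ 0.58044698, -0.19878547,  0.24110937]), array([ 7.54822433e-01,  6.55928162e-01, -6.58378431e-04, -9.52085913e-04])) [ 0.24290489  0.23022634 -0.39908032]
```

View pics/w5.png

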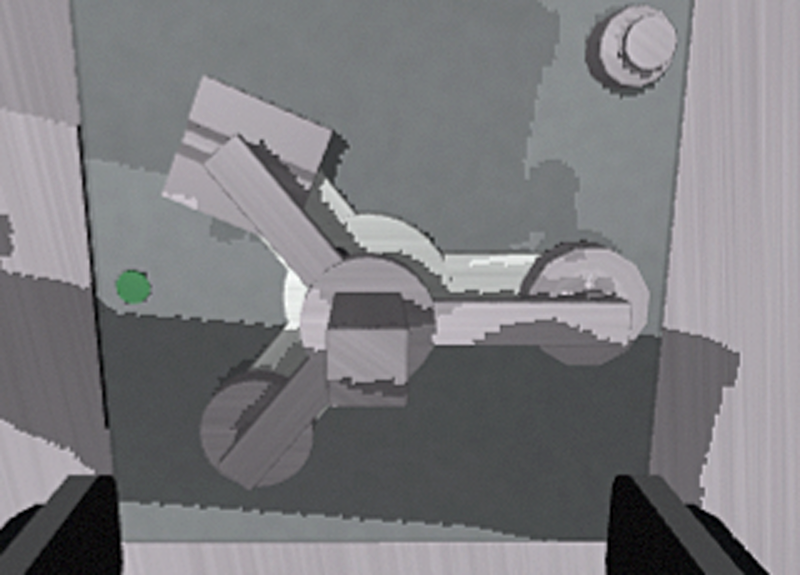

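```bash
python3 -m jog '[[30,-5,0,0,255],[30,-5,0,0,255],[20,-4,0,0,255],[6,-1,0,0,255],[0,0,-30,0,255]]' >/dev/null; python3 -m jog '[[0,0,-30,0,255],[0,0,-30,0,255],[0,0,-15,0,255],[0,0,-8,0,255],[0,0,-4,0,255]]'; python3 -m jog '[[0,0,0,0,255],[0,0,0,0,255],[0,0,0,0,255]]'; python3 avg.py
```

```text
time_s: 25.95
tcp_pos: [0.6671, -0.2141, 0.1252]
tcp_rot: [0.755, 0.656, -0.0, -0.0]
force: [0.0, -0.2, 0.8]
grip_width: -0.0001
grip_force: 0.0
time_s: 26.25
tcp_pos: [0.668, -0.2143, 0.1267]
tcp_rot: [0.755, 0.656, 0.001, 0.001]
force: [-0.2, 0.4, -0.5]
grip_width: 0.0
grip_force: 0.0
[-1.27000e-01  1.96000e-01  3.90000e-02 -5.00000e-03  1.00000e-03
  1.60000e-02  6.67617e+02 -2.14149e+02  1.26059e+02] [0.31 0.45 0.41 0.03 0.02 0.03] 26.6
```

```bash
python3 -m jog '[[-1,0,-8,0,255],[0,0,-6,0,255],[0,0,-3,0,255],[0,0,-2,0,255],[0,0,0,0,255]]' >/dev/null; python3 -m jog '[[0,0,0,0,255],[0,0,0,0,255],[0,0,-1,0,255],[0,0,0,0,255],[0,0,0,0,255]]'; python3 -m jog '[[0,0,-0.5,0,255],[0,0,0,0,255]]'|grep -E "pos|force"; python3 -m jog '[[0,0,-0.5,0,255],[0,0,0,0,255]]' |grep -E "pos|force"
```

```text
time_s: 27.65
tcp_pos: [0.6663, -0.2141, 0.1055]
tcp_rot: [0.755, 0.656, 0.0, 0.0]
force: [0.0, 0.0, 0.3]
grip_width: -0.0002
grip_force: 0.0
tcp_pos: [0.6662, -0.214, 0.1048]
force: [-0.2, -0.9, -0.8]
grip_force: 0.0
tcp_pos: [0.6662, -0.2141, 0.1043]
force: [-0.1, 0.2, -0.2]
grip_force: 0.0
```

```bash
for i in 1; do python3 -m jog '[[0,0,-0.3,0,255],[0,0,0,0,255],[0,0,0,0,255]]'|grep -E "pos|force:";  python3 -m jog '[[0,0,-0.2,0,255],[0,0,0,0,255],[0,0,0,0,255]]' |grep -E "pos|force:"; done
```

```text
tcp_pos: [0.6663, -0.2141, 0.1041]
force: [-0.0, 0.5, 0.5]
grip_force: 0.0
tcp_pos: [0.6663, -0.2141, 0.1039]
force: [-0.0, -0.3, -0.3]
grip_force: 0.1
```

```bash
python3 -m jog '[[0,0,-0.15,0,255],[0,0,0,0,255],[0,0,0,0,255]]' |grep -E "pos|force:"; python3 avg.py
```

```text
tcp_pos: [0.6664, -0.2141, 0.1039]
force: [-0.5, -0.5, 0.9]
grip_force: 0.9
[-5.33000e-01  2.90000e-01  2.30500e+00  5.50000e-02  1.24000e-01
  1.30000e-02  6.66340e+02 -2.14084e+02  1.03899e+02] [0.4  0.5  0.77 0.04 0.04 0.01] 29.3
```

```bash
python3 -m jog '[[0,0,2,0,255],[0,0,20,0,255],[0,0,30,0,255],[0,0,28,0,255],[-10,20,0,0,255]]' >/dev/null; python3 -m jog '[[-30,30,0,0,255],[-35,23,0,0,255],[-30,0,0,0,255],[-12,0,0,0,255],[-4,0.5,0,0,255]]' >/dev/null; python3 -m jog '[[0,0,-25,0,255],[0,0,-25,0,255],[0,0,-13,0,255],[0,0,-6,0,255],[0,0,-3,0,255]]'; python3 -m jog '[[0,0,0,0,255],[0,0,0,0,255],[0,0,0,0,255]]' ; python3 avg.py
```

```text
time_s: 30.85
tcp_pos: [0.5459, -0.1408, 0.1114]
tcp_rot: [0.755, 0.656, -0.0, 0.0]
force: [-0.0, -0.3, 1.1]
grip_width: 0.0001
grip_force: 0.0
time_s: 31.15
tcp_pos: [0.5459, -0.1407, 0.1125]
tcp_rot: [0.755, 0.656, 0.0, 0.001]
force: [-0.6, 0.5, 0.1]
grip_width: -0.0001
grip_force: 0.0
[-1.15000e-01 -4.50000e-02 -5.60000e-02 -1.00000e-03  8.00000e-03
  1.20000e-02  5.45554e+02 -1.40598e+02  1.12196e+02] [0.71 0.33 0.54 0.03 0.02 0.04] 31.5
```

```bash
python3 -m jog '[[0,0,-4,0,255],[0,0,-2.5,0,255],[0,0,-1,0,255],[0,0,0,0,255],[0,0,0,0,255]]' |grep -E "pos|force:"; python3 -m jog '[[0,0,-0.4,0,255],[0,0,0,0,255],[0,0,0,0,255]]' |grep -E "pos|force:"
```

```text
tcp_pos: [0.5453, -0.1406, 0.1042]
force: [-0.2, 0.1, -0.1]
grip_force: 0.0
tcp_pos: [0.5453, -0.1406, 0.1039]
force: [-0.1, 0.4, 0.3]
grip_force: 0.0
```

```bash
python3 -m jog '[[0,0,-0.3,0,255],[0,0,0,0,255],[0,0,0,0,255]]' |grep -E "pos|force:"; python3 avg.py
```

```text
tcp_pos: [0.5454, -0.1406, 0.1037]
force: [-0.1, -0.2, 1.8]
grip_force: 0.7Traceback (most recent call last):
  File "avg.py", line 5, in <module>
    s=observe();a.append(np.r_[s["force"],s["torque"],s["tcp_pos"]*1e3]);grab_frame("side")
                                                                         ~~~~~~~~~~^^^^^^^^
ValueError: 200 camera calls are used up
```

```bash
python3 -m jog '[[0,0,2,0,255],[0,0,15,0,255],[0,0,35,0,255],[0,0,45,0,255],[0,0,30,0,255]]'; python3 -m jog '[[0,0,0,0,255],[0,0,0,0,255],[0,0,0,0,255]]'; python3 -c "
from cell import *
print(job_done())"
```

```text
time_s: 33.4
tcp_pos: [0.546, -0.1408, 0.2333]
tcp_rot: [0.755, 0.656, 0.001, 0.001]
force: [0.4, 0.1, 1.0]
grip_width: 0.0005
grip_force: 0.0
time_s: 33.7
tcp_pos: [0.5444, -0.1404, 0.2293]
tcp_rot: [0.755, 0.656, -0.001, -0.001]
force: [0.2, -0.5, -0.4]
grip_width: 0.0002
grip_force: 0.0
the job is handed in; nothing more can be done
None
```

The carrier is back on the scale and let go, and the job was handed in at 33.7 s: light touches put the cone and groove feet within about 0.1 mm of home; the flat-pad foot I checked only by picture. Load on the seats peaked at about 10 N by my averaged readings.

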